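# Pack turned balusters in a cradle crate and clamp it shut

### The job

Open the crate's hinged lid. Take every marble baluster that stands on the bench and lay it on its side in the crate, one to a groove, level along the groove with its shaft bedded in the notches of both saddle boards; then shut the lid fully without slamming it, and after that swing both clamps fully down onto the lid. Leave the other things on the bench where they are.

Things in the scene. Friction and masses are not known exactly. Their poses are not given: they have to be found in the camera images.
- baluster1: turned marble baluster, 130 mm long, 0.35 kg: round shaft 32 mm in diameter, 104 mm long, between square end blocks 13 mm thick (foot 42 x 42 mm, head 36 x 36 mm). Stands on its foot on the bench at the start. Origin at the centre of the foot's underside; z runs along the axis from foot to head. 2 or 3 of the three are present
- baluster2: another baluster, the same as baluster1
- baluster3: another baluster, the same as baluster1
- baluster1_mid (a point): point on the axis of baluster1 at mid-length, 65 mm above its foot's underside; axes as the baluster's
- baluster2_mid (a point): point on the axis of baluster2 at mid-length, 65 mm above its foot's underside; axes as the baluster's
- baluster3_mid (a point): point on the axis of baluster3 at mid-length, 65 mm above its foot's underside; axes as the baluster's
- crate: low plywood crate fixed to the bench, 172 mm (its x) by 208 mm (its y), turned so that its x points roughly to the robot's right; origin on the bench under its centre; x points from the handle side to the hinge side, z up. Walls 8 mm thick, their top 34 mm above the bench; floor top at 8 mm. With the lid shut the lid's top is at z = 88 mm. A steel clamp post 90 mm high stands outside each y wall
- groove1 (a point): middle of the groove nearest the robot (crate x = 0, y = -60 mm, z = 43 mm), where the mid-length point of a bedded baluster lies, its axis along the crate's x, either end first. Axes as the crate's. It has about 10 mm of play lengthwise before an end block rides up on a saddle board
- groove2 (a point): middle of the middle groove (crate y = 0). Each groove is a pair of 90-degree V notches in two saddle boards, 10 mm thick, that stand across the crate at x = -37 and +37 mm; notch bottoms at z = 20 mm, crests between the notches at z = 50 mm; between the boards is free space down to the floor
- groove3 (a point): middle of the groove farthest from the robot (crate y = +60 mm)
- lid (a joint): angle of the crate's lid, rad: 0 shut, up to 1.7 open (a little past upright). 5 to 15 degrees ajar at the start. A stiff hinge: it stays at any angle and takes about 2 to 7 N at the handle to move. The lid is a plywood box 54 mm deep, open side down, 0.45 kg
- lid_handle (a point): middle of the lid's handle, a steel bar 10 mm in diameter and 110 mm long parallel to the hinge (crate y), 35 mm off the lid's handle-side face (bar centre), held by a post near each end. With the lid shut it is at crate x = -121 mm, z = 62 mm: 203 mm from the hinge line (towards crate -x) and 28 mm above it
- lid_hinge (a point): middle of the lid's hinge line, which runs along the crate's y at crate x = +82 mm, z = 34 mm. The lid opens upward, towards crate +x
- clamp_far (a joint): angle of the swing clamp on the far (+y) side of the crate, seen from the robot, rad: 0 fully down, lying level across the lid; up to 2.2 swung up and outwards. Starts open at 1.5 to 1.75. Stiff: stays where it is left, about 3 N at the tip moves it. Turns about an axis along the crate's x. It can come down with the lid open too: minding the order is up to you
- clamp_near (a joint): angle of the swing clamp on the near (-y) side of the crate, seen from the robot, rad: 0 fully down, lying level across the lid; up to 2.2 swung up and outwards. Starts open at 1.5 to 1.75. Stiff: stays where it is left, about 3 N at the tip moves it. Turns about an axis along the crate's x. It can come down with the lid open too: minding the order is up to you
- clamp_far_tip (a point): middle of the far clamp's grip, on the arm's axis, 85 mm from its pivot; the arm is 16 mm wide and 12 mm thick, from 70 to 100 mm from the pivot it carries a round black rubber grip 22 mm in diameter
- clamp_near_tip (a point): middle of the near clamp's grip, on the arm's axis, 85 mm from its pivot; the arm is 16 mm wide and 12 mm thick, from 70 to 100 mm from the pivot it carries a round black rubber grip 22 mm in diameter
- clamp_far_pivot (a point): pivot of the far clamp: crate x = +50 mm, y = +128 mm, z = 98 mm
- clamp_near_pivot (a point): pivot of the near clamp: crate x = +50 mm, y = -128 mm, z = 98 mm
- wax_tin: bystander: a metal tin 70 mm in diameter, 75 mm high, behind the crate; leave alone. Origin at the centre of its underside
- offcut: bystander: a marble offcut 100 x 70 x 30 mm on the bench near the robot; leave alone. Origin at the centre of its underside
- mallet: bystander: a hammer lying on the bench, to the robot's right; leave alone
Not all that is in view belongs to the job. What is shaped like the baluster2 but green or red is not meant.

How it is judged:
On the way, in this order (a step that is already met when the one before it is completed fails the run):
1. the lid is opened (past 1.2 rad) (value of joint lid above 1.2 rad), for 0.2 s.
2. every baluster present lies bedded in a groove and is let go, with the lid still open (z of baluster1_mid in the frame of crate between 0.034 and 0.05 m and x of baluster1_mid in the frame of crate between -0.02 and 0.02 m and y of baluster1_mid in the frame of crate between -0.075 and 0.075 m and angle between the z axis of each of baluster1_mid, baluster2_mid, baluster3_mid and the x axis of crate, either way round below 0.1 rad and linear speed of each of baluster1, baluster2, baluster3 below 0.03 m/s and z of baluster2_mid in the frame of crate between 0.034 and 0.05 m and x of baluster2_mid in the frame of crate between -0.02 and 0.02 m and y of baluster2_mid in the frame of crate between -0.075 and 0.075 m and z of baluster3_mid in the frame of crate between 0.034 and 0.05 m and x of baluster3_mid in the frame of crate between -0.02 and 0.02 m and y of baluster3_mid in the frame of crate between -0.075 and 0.075 m and contact force between the fingers and baluster1 below 0.3 N and contact force between the fingers and baluster2 below 0.3 N and contact force between the fingers and baluster3 below 0.3 N and value of joint lid above 0.6 rad), for 0.3 s.
3. the lid is shut (value of joint lid below 0.04 rad), for 0.2 s.
4. both clamps are down on the shut lid (value of joint each of clamp_far, clamp_near below 0.1 rad and value of joint lid below 0.04 rad), for 0.2 s.
At the end, for the whole second after the job is handed in: Every baluster present lies at rest in the crate's grooves: its middle within 20 mm of the crate's centre line x = 0, between 34 and 50 mm above the bench, within the crate's width, its axis within 0.10 rad of the crate's x. The lid is shut (under 0.04 rad) and both clamps are down (under 0.10 rad) (all of step 4 and z of baluster1_mid in the frame of crate between 0.034 and 0.05 m and x of baluster1_mid in the frame of crate between -0.02 and 0.02 m and y of baluster1_mid in the frame of crate between -0.075 and 0.075 m and angle between the z axis of each of baluster1_mid, baluster2_mid, baluster3_mid and the x axis of crate, either way round below 0.1 rad and linear speed of each of baluster1, baluster2, baluster3 below 0.03 m/s and z of baluster2_mid in the frame of crate between 0.034 and 0.05 m and x of baluster2_mid in the frame of crate between -0.02 and 0.02 m and y of baluster2_mid in the frame of crate between -0.075 and 0.075 m and z of baluster3_mid in the frame of crate between 0.034 and 0.05 m and x of baluster3_mid in the frame of crate between -0.02 and 0.02 m and y of baluster3_mid in the frame of crate between -0.075 and 0.075 m); the robot touches nothing.
It fails at once if the lid is slammed (shutting faster than 4 rad/s) (velocity of joint lid below -4 rad/s).
It fails at once if the wax_tin is moved more than 40 mm (distance of wax_tin from where it was at the start of the episode above 0.04 m).
It fails at once if the offcut is moved more than 40 mm (distance of offcut from where it was at the start of the episode above 0.04 m).
It fails at once if the mallet is moved more than 40 mm (distance of mallet from where it was at the start of the episode above 0.04 m).
Of baluster1, baluster2, baluster3 only 2 to 3 are there at a start; the rules pass over those that are not, and their reading is None.
At some moment in a run one of baluster1, baluster2, baluster3 may be knocked a few centimetres aside while the robot is not near it.
Once in a run the grip may slacken for a moment while it holds something.
It also fails if it takes over 210 s, if anything falls off the work surface, if the arm or the gripper's body presses on something with over 40 N, if the wrist force passes 120 N, or if a joint passes its speed limit or range.

### The arm

A 7-joint arm with a two-finger parallel gripper is mounted at the origin on the work surface. World frame = base frame: x ahead of the robot, y to its left, z up, the work surface at z = 0. Lengths are in m, angles in rad, forces in N, time in s.
With the tool pointing down it reaches from about 0.4 to 0.875 m from the base axis. Payload 19.3 kg.
Tool frame: the origin (TCP) lies at the centre of the arm's flange, where the gripper is bolted on; the fingertips stand 173 mm ahead of it and the grasp point (between the pads) lies 155 mm ahead of it; z points along the fingers, y is the line along which they close (so a half turn about z gives the same grasp; the last joint's range is limited). The gripper opens to 85 mm and grips with 20 to 120 N. Pads are 22 mm wide; open, the fingers measure 114 mm over their backs; the gripper's body (76 mm by 85 mm) begins 54 mm behind the grasp point. The pads swing forward as they close: fully open they stand 13 mm farther back than shut.
Start: joints at [-1.184, 0.521, -0.036, 1.599, 0.021, 1.021, -0.113], TCP at [0.276, 0.561, 0.405] pointing down, gripper open.
Joint ranges: [-2.91, 2.91], [-0.3, 2.13], [-1.5, 1.42], [0.17, 2.43], [-1.26, 4.41], [0.16, 1.93], [-2.52, 2.52]. Speed limits (rad/s): [1.89, 1.89, 2.39, 2.39, 3.01, 3.01, 3.01].

### API

Orientations are given as a unit quaternion [w, x, y, z].
In Python, from station import manip gives the robot as it stands.
- The arm moves only by the shell command python3 -m inch 'ROWS' [FORCE]. ROWS is JSON, a list of rows, each a list of 7 numbers: the shift along the world's x, y, z in mm, then the turn, a rotation vector about the world's x, y, z in degrees, then the finger opening in mm, from 0 to 85.4. A call has 1 to 8 rows; each row shifts and turns the commanded pose from where the row before left it; what a row does not reach is not made up. A row lasts 1/12 s, in which the tool goes at most 41.7 mm and 7.16 degrees, less where a joint would pass 70% of its speed; a pose out of reach is approached as far as the arm can. A call with a gripper value outside its range is refused whole. The fingers move at their own pace and stop on an object; FORCE is the grip in N (left out, the last holds). Time passes only in rows, so rows that do not move let the fingers close. It gives the time, the measured TCP pose, the force, the opening and the grip force at its end, in the units of the state.
- manip.get_state(): the state, without advancing time (a new reading comes with each control period).
- manip.read_camera(name): name is "side" or "top" or "wrist"; returns a dict with "pixels" (420x560x3 uint8, red, green, blue), "intrinsics" (3x3 intrinsics, pixels), "T" (4x4, takes a point from camera to world coordinates). Camera axes: x right, y up, looking along -z (the intrinsics and any distortion apply to the point x, -y, -z); pixel columns grow to the right and rows downward; lengths in m; the calibration is good to about 2 mm. A picture is of the moment at which its call begins. There is no depth.
- manip.hand_in(): hands the job in; it is judged then, once.
The state is a dict: "time": time; "joint_pos": joint angles; "joint_velocities": joint speeds; "tau": joint torques, N m; "eef_pos": TCP position; "ee_rot": TCP orientation; "ft_force": force on the tool from outside, world axes, zero at the start; "wrist_torque": the same for the moment, N m; "width": opening from 0.0 (shut) to 1.0 (fully open); "grasp_force": force on a finger pad.
Only numpy, scipy, OpenCV 4.12 (cv2) and the standard library are available. Lean on these libraries where they do the work, as an engineer would, in place of code of your own. Each camera call takes 0.05 s, during which the arm holds its last target. There are 200 camera calls.

## Working session

There is one attempt and no reset: what is moved stays moved. The work goes in short steps, Python scripts to look and compute and a shell command to move; the robot and the scene stay as the last step left them, time stands still between calls to the robot, and variables do not carry over. Pictures are saved under pics/ and viewed, at most 18 in all, crops included, and the job is handed in when it is done.

```bash
ls; mkdir -p pics
python3 - <<'E'
from station import manip
import cv2
for n in ("top","side"):
    c=manip.read_camera(n); cv2.imwrite(f"pics/{n}0.png",c["pixels"][:,:,::-1]); print(n,c["intrinsics"].round(1).tolist(),c["T"].round(3).tolist(),[k for k in c])
print(manip.get_state())
E
```

```text
pics
top [[509.5, 0.0, 285.8], [0.0, 509.5, 207.2], [0.0, 0.0, 1.0]] [[-0.029, 0.983, -0.18, 0.223], [-1.0, -0.03, -0.001, 0.038], [-0.007, 0.18, 0.984, 1.677], [0.0, 0.0, 0.0, 1.0]] ['pixels', 'intrinsics', 'T']
side [[535.0, 0.0, 286.3], [0.0, 535.0, 204.1], [0.0, 0.0, 1.0]] [[0.997, 0.046, -0.056, 0.419], [-0.072, 0.547, -0.834, -1.274], [-0.008, 0.836, 0.548, 0.98], [0.0, 0.0, 0.0, 1.0]] ['pixels', 'intrinsics', 'T']
{'time': 0.1, 'joint_pos': array([-1.18423376,  0.52196284, -0.03632535,  1.59992587,  0.02119938,
        1.02108787, -0.1127835 ]), 'joint_velocities': array([-0.00011207, -0.00140435, -0.00084334, -0.00076652,  0.00022813,
        0.00012512,  0.00058143]), 'tau': array([ 4.77954236e-03, -9.28489208e+01,  1.98445491e+00, -3.70539129e+01,
        1.81110733e-02,  5.17920591e-03, -3.02276715e-05]), 'eef_pos': array([0.27562189, 0.5608158 , 0.40418696]), 'ee_rot': array([-7.91160422e-05,  2.26399676e-01,  9.74034361e-01, -4.93200863e-04]), 'ft_force': array([ 0.37552337, -0.107153  , -0.74544663]), 'wrist_torque': array([-0.03201417,  0.03829359, -0.02884958]), 'grasp_force': 0.0, 'width': 1.0005934340873917}
```

View pics/top0.png

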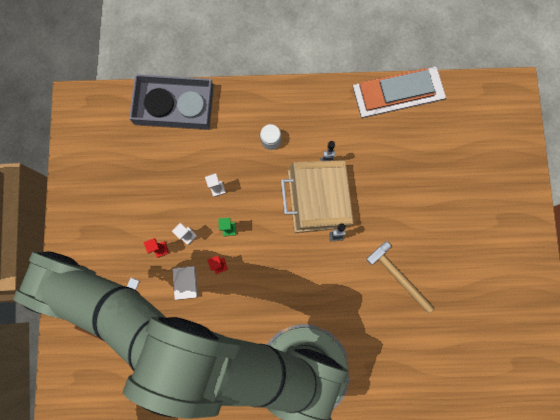

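View pics/side0.png

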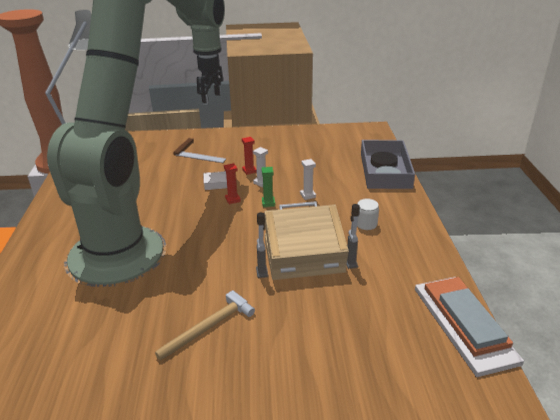

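Top view: crate at about (322,196) with its handle at (288,196), clamps at (330,150) and (338,232). White balusters stand at (215,185) and (184,233), green and red decoys nearby, and something white at (133,284). I'll enlarge both views.

```bash
cat > h.py <<'E'
import numpy as np, cv2
from station import manip
from scipy.spatial.transform import Rotation as R
def cam(n): return manip.read_camera(n)
def proj(c,P):
    P=np.atleast_2d(P); T=np.linalg.inv(c["T"]); q=P@T[:3,:3].T+T[:3,3]; q=q*[1,-1,-1]
    u=q@c["intrinsics"].T; return u[:,:2]/u[:,2:]
def ray(c,u,v):
    d=np.linalg.inv(c["intrinsics"])@[u,v,1]; d=c["T"][:3,:3]@(d*[1,-1,-1]); return c["T"][:3,3],d/np.linalg.norm(d)
def onz(c,u,v,z):
    o,d=ray(c,u,v); return o+d*(z-o[2])/d[2]
def tri(*obs):
    A=np.zeros((3,3));b=np.zeros(3)
    for c,u,v in obs:
        o,d=ray(c,u,v);M=np.eye(3)-np.outer(d,d);A+=M;b+=M@o
    return np.linalg.solve(A,b)
def crop(c,x0,y0,x1,y1,s): return cv2.resize(np.ascontiguousarray(c["pixels"][y0:y1,x0:x1,::-1]),None,fx=s,fy=s,interpolation=cv2.INTER_CUBIC)
def st():
    s=manip.get_state(); q=np.array(s["ee_rot"]); r=R.from_quat(q[[1,2,3,0]])
    print("t",round(s["time"],2),"tcp",np.round(s["eef_pos"],4),"z",r.apply([0,0,1]).round(3),"y",r.apply([0,1,0]).round(3),"F",np.round(s["ft_force"],1),"w",round(s["width"]*85.4,1),"g",round(s["grasp_force"],1)); print("q",np.round(s["joint_pos"],2)); return np.array(s["eef_pos"]),r
E
python3 - <<'E'
from h import *
t=cam("top");s=cam("side")
a=crop(t,120,130,400,310,2.8); cv2.imwrite("pics/a.png",a)
b=crop(s,190,130,400,290,3.7); cv2.imwrite("pics/b.png",b)
st()
E
```

```text
t 0.2 tcp [0.2757 0.5608 0.4044] z [-0.    -0.001 -1.   ] y [ 0.441  0.897 -0.001] F [ 0.5 -0.2  0.1] w 85.2 g 0.0
q [-1.18  0.52 -0.04  1.6   0.02  1.02 -0.11]
```

View pics/a.png

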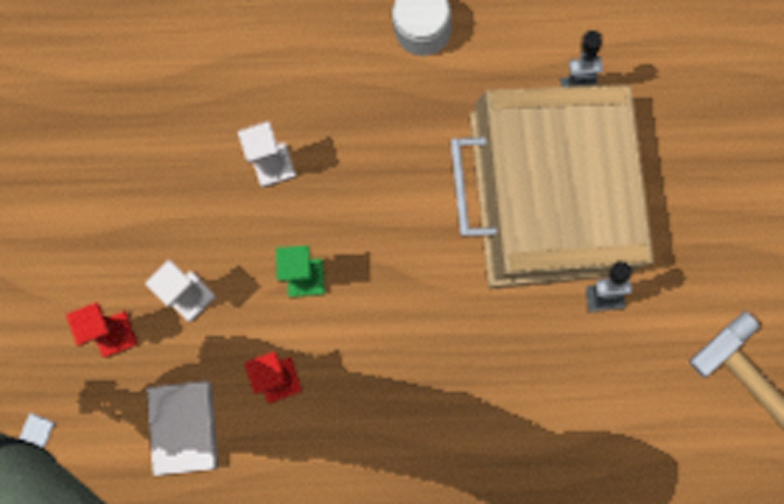

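View pics/b.png

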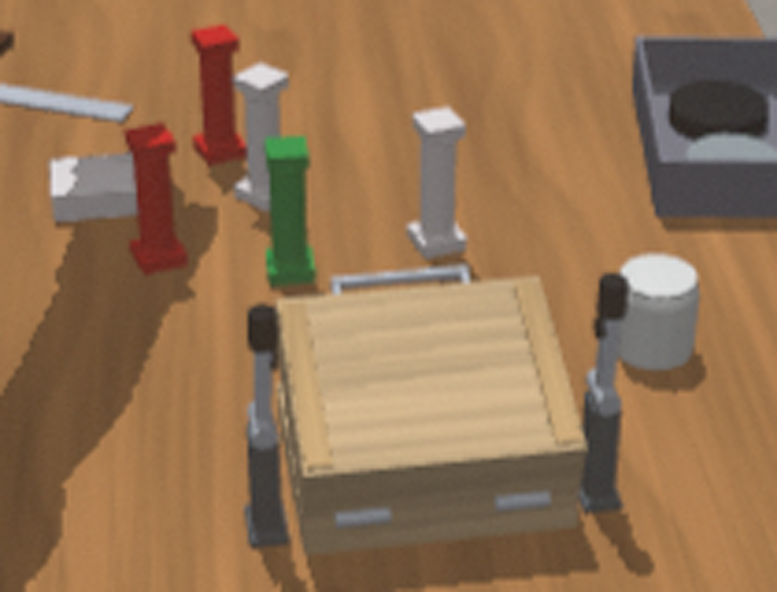

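```bash
cat >> h.py <<'E'
def W(p,P): # crate->world
    c,s=np.cos(p[2]),np.sin(p[2]); P=np.atleast_2d(P); return np.c_[p[0]+c*P[:,0]-s*P[:,1],p[1]+s*P[:,0]+c*P[:,1],P[:,2]]
def lidpt(a,x,y,z): # closed crate coords -> open
    dx,dz=x-.082,z-.034; return [.082+dx*np.cos(a)+dz*np.sin(a), y, .034-dx*np.sin(a)+dz*np.cos(a)]
def tip(sgn,a,r=.085): return [.05, sgn*(.128-r*np.cos(a)), .098+r*np.sin(a)]
E
python3 - <<'E'
from h import *
from scipy.optimize import least_squares
t=cam("top");s=cam("side")
T=lambda u,v:(t,u/2.8+120-.3,v/2.8+130-.3); S=lambda u,v:(s,u/3.7+190-.3,v/3.7+130-.3)
obs=[(T(456,141),lambda p:lidpt(p[3],-.121,.055,.062)),(T(465,232),lambda p:lidpt(p[3],-.121,-.055,.062)),
(S(466,272),lambda p:lidpt(p[3],-.121,.055,.062)),(S(336,286),lambda p:lidpt(p[3],-.121,-.055,.062)),
(T(591,45),lambda p:tip(1,p[4])),(S(613,297),lambda p:tip(1,p[4])),(T(620,275),lambda p:tip(-1,p[5])),(S(262,328),lambda p:tip(-1,p[5])),
(S(310,550),lambda p:[.086,-.104,0]),(S(575,527),lambda p:[.086,.104,0]),(T(632,89),lambda p:lidpt(p[3],.086,.104,.088)),(T(651,263),lambda p:lidpt(p[3],.086,-.104,.088)),(T(490,286),lambda p:[-.086,-.104,.034])]
def f(p): return np.concatenate([proj(o[0],W(p,f(p)))[0]-o[1:] for o,f in obs])
r=least_squares(f,[.6,-.05,-1.57,.15,1.6,1.6],loss="soft_l1"); p=r.x
print(p.round(4)); print(f(p).reshape(-1,2).round(1).tolist())
np.save("crate.npy",p)
for nm,a in dict(handle=lidpt(p[3],-.121,0,.062),hinge=[.082,0,.034],g1=[0,-.06,.043],g2=[0,0,.043],g3=[0,.06,.043],tf=tip(1,p[4]),tn=tip(-1,p[5])).items(): print(nm,W(p,a)[0].round(4))
for nm,th,sh,fc in [("A",(257,140),(439,121),(437,240)),("B",(173,285),(262,77),None),("green",(294,263),(286,150),None),("red1",(89,324),(214,39),None),("red2",(270,372),(150,138),None)]:
    print(nm,tri(T(*th),S(*sh)).round(4),onz(*T(*th),.13).round(3),onz(*S(*sh),.13).round(3))
k=onz(t,133,284,0);print("thing",k)
E
```

```text
[ 0.5504 -0.063  -1.5028  0.2342  1.5729  1.5464]
[[-0.3, -0.3], [-0.2, 1.4], [1.0, 0.1], [-0.5, -0.6], [0.8, -0.0], [0.0, -0.1], [0.1, 0.1], [0.1, -0.3], [-1.3, 1.1], [0.9, -0.1], [-0.6, -1.0], [0.4, 0.4], [-0.4, -0.0]]
handle [0.543  0.0457 0.1083]
hinge [ 0.5559 -0.1448  0.034 ]
g1 [ 0.4905 -0.0671  0.043 ]
g2 [ 0.5504 -0.063   0.043 ]
g3 [ 0.6102 -0.0589  0.043 ]
tf [ 0.6816 -0.1042  0.183 ]
tn [ 0.4281 -0.1214  0.183 ]
A [0.5984 0.2703 0.1266] [0.6  0.27 0.13] [0.596 0.263 0.13 ]
B [0.4406 0.3627 0.1291] [0.44  0.362 0.13 ] [0.441 0.361 0.13 ]
green [0.4592 0.2301 0.1261] [0.46 0.23 0.13] [0.458 0.223 0.13 ]
red1 [0.399  0.455  0.1246] [0.4   0.454 0.13 ] [0.398 0.444 0.13 ]
red2 [0.3406 0.2567 0.1289] [0.341 0.257 0.13 ] [0.34  0.255 0.13 ]
thing [0.28981146 0.54669694 0.        ]
```

Two white balusters stand at about (0.599,0.268) and (0.441,0.362). The lid is ajar at 0.234 rad and the handle is at (0.543,0.046,0.108). I'll move over the handle next.

```bash
python3 -m inch '[[19,-37,0,0,0,4.3,50],[19,-37,0,0,0,4.3,50],[19,-37,0,0,0,4.3,50],[19,-37,0,0,0,4.3,50],[19,-37,0,0,0,4.3,50],[19,-37,0,0,0,4.3,50],[19,-37,0,0,0,4.3,50],[19,-37,0,0,0,0,50]]' 60; python3 -m inch '[[19,-37,0,0,0,0,50],[19,-37,0,0,0,0,50],[19,-37,0,0,0,0,50],[19,-37,0,0,0,0,50],[19,-37,0,0,0,0,50],[19,-37,0,0,0,0,50],[0,0,0,0,0,0,50]]'; python3 -c "
from h import *
st()
t=cam('top'); cv2.imwrite('pics/c.png',np.hstack([crop(t,60,130,340,330,2),]))"
```

```text
time: 0.97
eef_pos: [0.4282, 0.2629, 0.4049]
ee_rot: [0.0, -0.037, 0.999, 0.0]
ft_force: [0.8, 0.3, 0.5]
width: 0.582
grasp_force: 0.0
time: 1.55
eef_pos: [0.5439, 0.0353, 0.4047]
ee_rot: [0.001, -0.03, 1.0, -0.002]
ft_force: [-1.4, -1.4, -1.1]
width: 0.582
grasp_force: 0.0
t 1.55 tcp [0.5439 0.0353 0.4047] z [ 0.001 -0.003 -1.   ] y [-0.06   0.998 -0.003] F [-1.4 -1.4 -1.1] w 49.7 g 0.0
q [-0.18  0.39  0.01  1.81 -0.    0.93  1.46]
```

View pics/c.png

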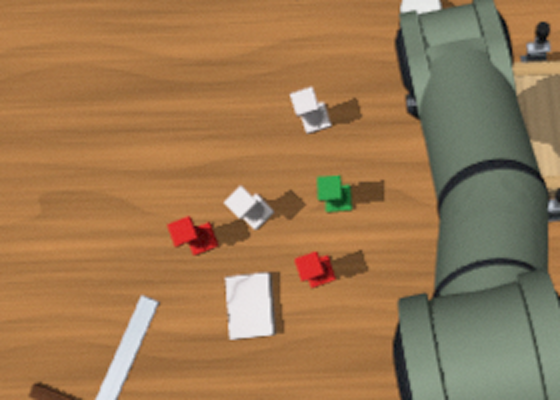

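Only two white balusters are present; the blade at lower left is a chisel. I'll lower toward the handle and check with the wrist camera.

```bash
python3 -m inch '[[0,3,-30,0,0,0,28],[0,0,-30,0,0,0,28],[0,0,-20,0,0,0,28],[0,0,0,0,0,0,28],[0,0,0,0,0,0,28]]'; python3 -c "
from h import *
x,r=st(); p=np.load('crate.npy'); c=cam('wrist'); im=crop(c,0,0,560,420,1)
print(c['intrinsics'].round(1).tolist())
for y in (-.055,.055):
  u=proj(c,W(p,lidpt(p[3],-.121,y,.062)))[0]; print(u); cv2.circle(im,tuple(int(v) for v in u),4,(0,0,255),1)
g=x+r.apply([0,0,.155]); print(proj(c,g))
cv2.imwrite('pics/d.png',im)"
```

```text
time: 2.02
eef_pos: [0.5415, 0.0464, 0.3246]
ee_rot: [-0.001, -0.035, 0.999, -0.0]
ft_force: [0.5, 0.2, -0.4]
width: 0.328
grasp_force: 0.0
t 2.02 tcp [0.5415 0.0464 0.3246] z [-0.002 -0.    -1.   ] y [-0.069  0.998 -0.   ] F [ 0.5  0.2 -0.4] w 28.0 g 0.0
q [-0.19  0.5  -0.    1.89  0.    0.76  1.44]
[[359.6, 0.0, 284.7], [0.0, 359.6, 214.7], [0.0, 0.0, 1.0]]
[284.49680141 146.08242443]
[284.4933392  333.16051135]
[[286.33875057 301.05359547]]
```

View pics/d.png

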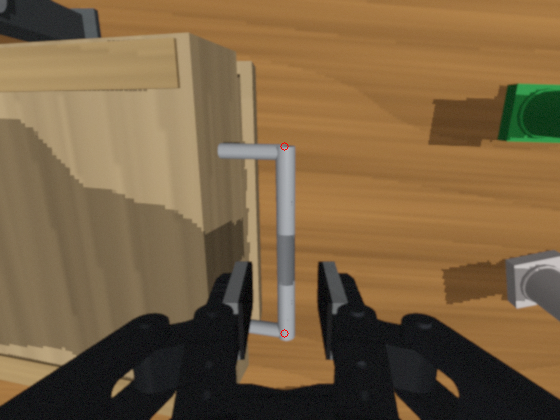

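The wrist view shows the bar at column 286, matching the prediction and centred between the fingers. I'll descend and grip.

```bash
python3 -m inch '[[1,0,-30,0,0,0,28],[0,0,-29,0,0,0,28],[0,0,0,0,0,0,28],[0,0,0,0,0,0,0],[0,0,0,0,0,0,0],[0,0,0,0,0,0,0]]' 60; python3 -c "
from h import *
x,r=st(); p=np.load('crate.npy'); 
h=lambda a:W(p,lidpt(a,-.121,0,.062))[0]
for a in np.linspace(p[3],1.4,15): print(round(a,2),((h(a)-h(p[3]))*1000).round(0))"
```

```text
time: 2.57
eef_pos: [0.543, 0.0466, 0.2678]
ee_rot: [0.001, -0.035, 0.999, 0.0]
ft_force: [-2.6, 5.0, -0.3]
width: 0.091
grasp_force: 58.5
t 2.57 tcp [0.543  0.0466 0.2678] z [ 0.002  0.001 -1.   ] y [-0.069  0.998  0.001] F [-2.6  5.  -0.3] w 7.8 g 58.5
q [-0.19  0.59 -0.01  1.92  0.    0.63  1.44]
0.23 [0. 0. 0.]
0.32 [ 0. -7. 16.]
0.4 [  1. -15.  31.]
0.48 [  2. -24.  45.]
0.57 [  2. -35.  58.]
0.65 [  3. -46.  71.]
0.73 [  4. -59.  82.]
0.82 [  5. -72.  93.]
0.9 [  6. -87. 102.]
0.98 [   7. -102.  110.]
1.07 [   8. -117.  117.]
1.15 [   9. -133.  122.]
1.23 [  10. -150.  126.]
1.32 [  11. -167.  129.]
1.4 [  13. -184.  130.]
```

```bash
python3 -m inch '[[0,-7,16,0,0,0,0],[1,-8,15,0,0,0,0],[0,-9,14,0,0,0,0],[1,-11,13,0,0,0,0],[1,-11,13,0,0,0,0],[1,-13,11,0,0,0,0],[1,-13,11,0,0,0,0]]'; python3 -c "
from h import *
st()"
```

```text
time: 3.15
eef_pos: [0.5481, -0.0259, 0.3616]
ee_rot: [0.002, -0.035, 0.999, 0.001]
ft_force: [2.8, 4.0, -5.1]
width: 0.089
grasp_force: 58.6
t 3.15 tcp [ 0.5481 -0.0259  0.3616] z [ 0.004  0.001 -1.   ] y [-0.069  0.998  0.001] F [ 2.8  4.  -5.1] w 7.6 g 58.6
q [-0.06  0.45  0.    1.85 -0.    0.84  1.58]
```

```bash
python3 -m inch '[[1,-15,9,0,0,0,0],[1,-15,8,0,0,0,0],[1,-15,7,0,0,0,0],[1,-16,5,0,0,0,0],[1,-17,4,0,0,0,0],[1,-17,3,0,0,0,0],[2,-17,1,0,0,0,0],[1,-15,-1,0,0,0,0]]'; python3 -m inch '[[0,0,0,0,0,0,0],[0,0,0,0,0,0,25],[0,0,0,0,0,0,28],[0,0,20,0,0,0,28],[0,0,30,0,0,0,28]]'; python3 -c "
from h import *
x,r=st(); s=cam('side'); cv2.imwrite('pics/e.png',crop(s,190,80,400,290,2.8))"
```

```text
time: 3.82
eef_pos: [0.5574, -0.1536, 0.3984]
ee_rot: [0.003, -0.034, 0.999, -0.0]
ft_force: [1.9, 5.4, 15.3]
width: 0.085
grasp_force: 65.0
time: 4.23
eef_pos: [0.556, -0.1526, 0.4442]
ee_rot: [-0.002, -0.035, 0.999, 0.0]
ft_force: [0.2, -0.6, -0.4]
width: 0.328
grasp_force: 0.0
t 4.23 tcp [ 0.556  -0.1526  0.4442] z [-0.004  0.001 -1.   ] y [-0.069  0.998  0.001] F [ 0.2 -0.6 -0.4] w 28.0 g 0.0
q [ 0.14  0.41  0.04  1.69 -0.02  1.05  1.82]
```

View pics/e.png

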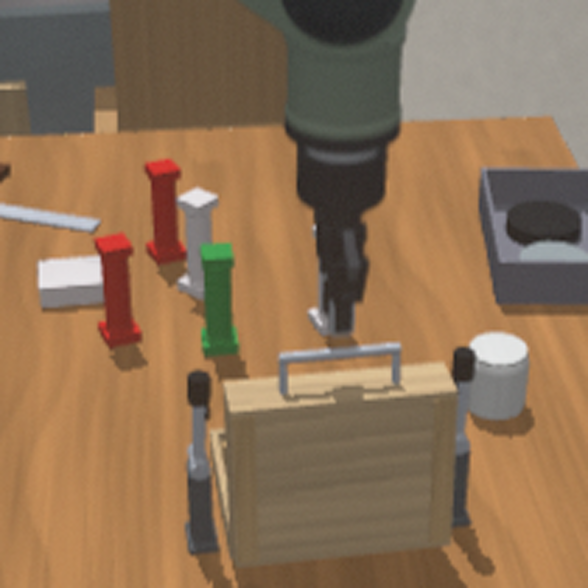

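Lid is open to about 1.45 rad (bar at row ~350 in the crop, above the upright lid). Next is baluster A: grip the shaft with the tool tilted 60° from vertical, pointing to world +y, so it can be laid down with the lean away from the lid.

```bash
python3 -m inch '[[6,34,0,0,0,-7,85],[6,34,0,0,0,-7,85],[6,34,0,0,0,-7,85],[6,34,0,0,0,-7,85],[6,34,0,0,0,-7,85],[6,34,0,0,0,-7,85],[6,34,0,0,0,-7,85],[6,34,0,0,0,-7,85]]'; python3 -m inch '[[0,0,0,0,0,-7,85],[0,0,0,0,0,-7,85],[0,0,0,0,0,-7,85],[0,0,0,0,0,-7,85],[0,0,0,0,0,-6,85],[0,0,0,7,0.5,0,85],[0,0,0,7,0.5,0,85],[0,0,0,7,0.5,0,85]]';python3 -m inch '[[0,0,0,7,0.5,0,85],[0,0,0,7,0.5,0,85],[0,0,0,7,0.5,0,85],[0,0,0,7,0.5,0,85],[0,0,0,7,0.5,0,85],[0,0,0,4,0.2,0,85],[0,0,0,0,0,0,85],[0,0,0,0,0,0,85]]'; python3 -c "
from h import *
st()"
```

```text
time: 4.95
eef_pos: [0.6043, 0.1209, 0.4458]
ee_rot: [0.0, 0.441, 0.897, 0.0]
ft_force: [0.3, -0.5, 0.1]
width: 0.994
grasp_force: 0.0
time: 5.62
eef_pos: [0.6044, 0.1199, 0.4461]
ee_rot: [-0.135, 0.67, 0.719, 0.127]
ft_force: [-0.1, 0.1, -0.0]
width: 0.997
grasp_force: 0.0
time: 6.28
eef_pos: [0.6046, 0.1186, 0.445]
ee_rot: [-0.366, 0.591, 0.633, 0.341]
ft_force: [-0.0, -0.1, 1.1]
width: 0.999
grasp_force: 0.0
t 6.28 tcp [0.6046 0.1186 0.445 ] z [-0.061  0.864 -0.5  ] y [ 0.998  0.07  -0.001] F [-0.  -0.1  1.1] w 85.3 g 0.0
q [-0.01  0.54 -0.08  1.66 -1.11  1.23  0.55]
```

```bash
python3 -m inch '[[0,0,-30,0,0,0,85],[0,0,-30,0,0,0,85],[0,0,-30,0,0,0,85],[0,0,-30,0,0,0,85],[0,0,0,0,0,0,85]]'; python3 -c "
from h import *
x,r=st()
c=cam('wrist'); im=crop(c,0,0,560,420,1)
for z in (0,.065,.13):
  u=proj(c,[.598,.268,z])[0]; print(u); cv2.circle(im,tuple(int(v) for v in u),4,(0,0,255),1)
cv2.imwrite('pics/f.png',im)"
```

```text
time: 6.7
eef_pos: [0.6036, 0.1194, 0.3204]
ee_rot: [-0.368, 0.591, 0.633, 0.338]
ft_force: [-1.2, -0.1, -0.9]
width: 0.994
grasp_force: 0.0
t 6.7 tcp [0.6036 0.1194 0.3204] z [-0.066  0.863 -0.501] y [ 0.997  0.072 -0.006] F [-1.2 -0.1 -0.9] w 84.9 g 0.0
q [ 0.    0.71 -0.12  1.74 -1.16  1.12  0.77]
[292.12871528 424.20818076]
[292.86560086 402.01855755]
[293.90266952 370.78960727]
```

View pics/f.png

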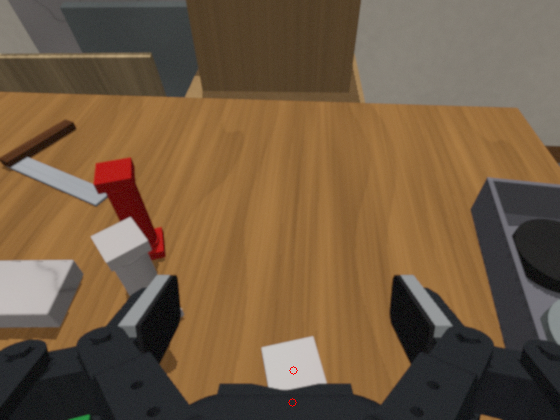

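The wrist view has A's head at (294,363), within a few mm of the estimate and between the open fingers. I'll descend around it.

```bash
python3 -m inch '[[5,-4,-30,0,0,0,85],[0,0,-30,0,0,0,85],[0,0,-30,0,0,0,85],[0,0,0,0,0,0,85]]'; python3 -c "
from h import *
st()"
```

```text
time: 7.08
eef_pos: [0.6092, 0.115, 0.2323]
ee_rot: [-0.367, 0.591, 0.633, 0.34]
ft_force: [-1.1, 0.4, -0.4]
width: 0.999
grasp_force: 0.0
t 7.08 tcp [0.6092 0.115  0.2323] z [-0.063  0.864 -0.499] y [ 0.997  0.071 -0.004] F [-1.1  0.4 -0.4] w 85.3 g 0.0
q [ 0.03  0.85 -0.15  1.74 -1.19  1.05  0.91]
```

```bash
python3 -m inch '[[0,0,-30,0,0,0,85],[0,0,-30,0,0,0,85],[0,0,-19,0,0,0,85],[0,0,0,0,0,0,85],[-1,11,0,0,0,0,85],[-1,10,0,0,0,0,85],[0,0,0,0,0,0,85]]'; python3 -c "
from h import *
st()"
```

```text
time: 7.67
eef_pos: [0.6079, 0.1392, 0.1586]
ee_rot: [-0.367, 0.588, 0.634, 0.342]
ft_force: [-0.3, 0.6, 0.5]
width: 0.992
grasp_force: 0.0
t 7.67 tcp [0.6079 0.1392 0.1586] z [-0.062  0.866 -0.496] y [0.997 0.073 0.002] F [-0.3  0.6  0.5] w 84.7 g 0.0
q [ 0.05  0.98 -0.23  1.72 -1.22  0.94  1.01]
```

```bash
python3 -m inch '[[0,-2,-8,0,0,0,85],[0,0,0,0,0,0,0],[0,0,0,0,0,0,0],[0,0,0,0,0,0,0],[0,0,0,0,0,0,0],[0,0,0,0,0,0,0],[0,0,0,0,0,0,0]]' 100; python3 -c "
from h import *
st()"
```

```text
time: 8.25
eef_pos: [0.6076, 0.1337, 0.1479]
ee_rot: [-0.367, 0.59, 0.633, 0.341]
ft_force: [-2.0, -4.9, 5.5]
width: 0.346
grasp_force: 98.1
t 8.25 tcp [0.6076 0.1337 0.1479] z [-0.061  0.865 -0.497] y [ 0.998  0.07  -0.001] F [-2.  -4.9  5.5] w 29.5 g 98.1
q [ 0.06  1.   -0.22  1.72 -1.22  0.94  1.02]
```

```bash
python3 -m inch '[[0,0,15,0,0,0,0],[0,0,30,0,0,0,0],[0,0,35,0,0,0,0],[0,0,35,0,0,0,0],[0,0,35,0,0,0,0],[0,0,35,0,0,0,0],[0,0,15,-7,-0.5,0,0],[0,0,0,-7,-0.5,0,0]]' 115; python3 -m inch '[[0,0,0,-7,-0.5,0,0],[0,0,0,-7,-0.5,0,0],[0,0,0,-7,-0.5,0,0],[0,0,0,-7,-0.5,0,0],[0,0,0,-7,-0.5,0,0],[0,0,0,-7,-0.5,0,0],[0,0,0,-7,-0.5,0,0],[0,0,0,-7,-0.5,0,0]]'; python3 -m inch '[[0,0,0,-7,-0.5,0,0],[0,0,0,-7,-0.5,0,0],[0,0,0,-5.8,-0.4,0,0],[0,0,0,0,0,0,0],[0,0,0,0,0,0,0]]'; python3 -c "
from h import *
st()"
```

```text
time: 8.92
eef_pos: [0.6084, 0.1327, 0.3513]
ee_rot: [-0.283, 0.629, 0.673, 0.268]
ft_force: [0.2, -0.2, -3.8]
width: 0.342
grasp_force: 113.9
time: 9.58
eef_pos: [0.6076, 0.134, 0.3482]
ee_rot: [0.067, 0.679, 0.728, -0.061]
ft_force: [-0.6, -0.0, -4.6]
width: 0.341
grasp_force: 113.7
time: 10.0
eef_pos: [0.6074, 0.1351, 0.3468]
ee_rot: [0.188, 0.658, 0.708, -0.175]
ft_force: [-0.5, 0.8, -3.5]
width: 0.34
grasp_force: 113.8
t 10.0 tcp [0.6074 0.1351 0.3468] z [ 0.036 -0.495 -0.868] y [ 0.997  0.072 -0.   ] F [-0.5  0.8 -3.5] w 29.0 g 113.8
q [-0.84  0.73  0.65  1.66  0.11  0.99 -0.29]
```

```bash
python3 -m inch '[[0,-30,-10,0,0,0,0],[-1,-30,-20,0,0,0,0],[-1,-30,-20,0,0,0,0],[0,-21,-17,0,0,0,0],[0,0,0,0,0,0,0],[0,0,0,0,0,0,0]]'; python3 -c "
from h import *
x,r=st(); print(x+r.apply([0,0,.155]))
s=cam('side'); t=cam('top'); cv2.imwrite('pics/g.png',np.hstack([crop(s,230,120,380,290,2.6),crop(t,230,120,380,290,2.6)]))"
```

```text
time: 10.5
eef_pos: [0.6054, 0.0208, 0.2804]
ee_rot: [0.187, 0.661, 0.706, -0.175]
ft_force: [1.3, 0.5, -3.6]
width: 0.34
grasp_force: 114.1
t 10.5 tcp [0.6054 0.0208 0.2804] z [ 0.033 -0.495 -0.869] y [0.998 0.066 0.001] F [ 1.3  0.5 -3.6] w 29.0 g 114.1
q [-0.67  0.79  0.63  1.78  0.12  0.75 -0.2 ]
[ 0.61055925 -0.05588686  0.14576759]
```

View pics/g.png

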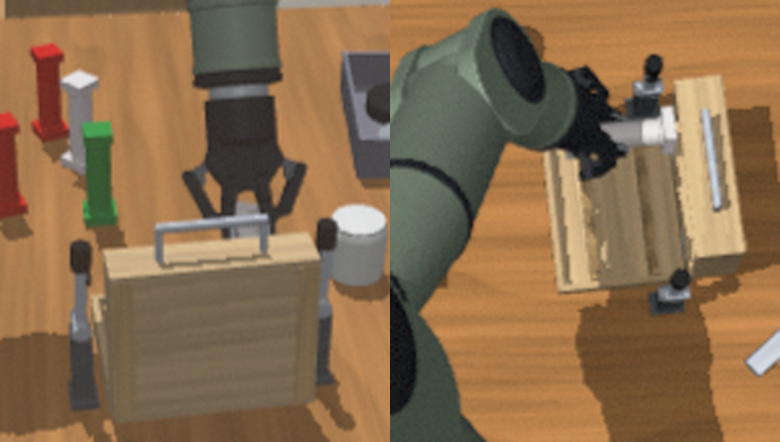

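```bash
python3 -c "
from h import *
t=cam('top');p=np.load('crate.npy')
for u,v in ((677,110),(677,152),(641,119),(641,144)):
  q=onz(t,230+(u-390)/2.6,120+v/2.6,.146+(.021 if u>660 else .0)); c,s=np.cos(p[2]),np.sin(p[2]); d=q[:2]-p[:2]; print(c*d[0]+s*d[1],-s*d[0]+c*d[1])"; python3 -m inch '[[0,3,-30,0,0,0,0],[0,0,-30,0,0,0,0],[0,0,-20,0,0,0,0],[0,0,0,0,0,0,0],[0,0,0,0,0,0,0]]'; python3 -c "
from h import *
x,r=st();print(x+r.apply([0,0,.155]))"
```

```text
0.07282807800346806 0.07794192873409732
0.06692294234678489 0.02751858607173491
0.031607553506096175 0.07671609088308715
0.028192100787891725 0.04626860652262313
time: 11.07
eef_pos: [0.6058, 0.0265, 0.2009]
ee_rot: [0.189, 0.659, 0.707, -0.175]
ft_force: [-0.3, -0.6, -3.3]
width: 0.342
grasp_force: 114.4
t 11.07 tcp [0.6058 0.0265 0.2009] z [ 0.036 -0.497 -0.867] y [0.997 0.071 0.001] F [-0.3 -0.6 -3.3] w 29.2 g 114.4
q [-0.65  0.91  0.59  1.8   0.1   0.62 -0.25]
[ 0.61141398 -0.05053305  0.06652514]
```

```bash
python3 -m inch '[[-1,-1,-10,0,0,0,0],[0,0,-8,0,0,0,0],[0,0,-4,0,0,0,0],[0,0,0,0,0,0,0]]'; python3 -c "
from h import *
x,r=st();print(x+r.apply([0,0,.155]))"
```

```text
time: 11.4
eef_pos: [0.6048, 0.025, 0.1804]
ee_rot: [0.189, 0.659, 0.706, -0.176]
ft_force: [-14.0, 9.1, 31.4]
width: 0.344
grasp_force: 118.6
t 11.4 tcp [0.6048 0.025  0.1804] z [ 0.036 -0.497 -0.867] y [0.998 0.07  0.001] F [-14.    9.1  31.4] w 29.4 g 118.6
q [-0.65  0.95  0.58  1.8   0.09  0.59 -0.26]
[ 0.61039953 -0.05209273  0.04609761]
```

```bash
python3 -m inch '[[0,0,2,0,0,0,33],[0,0,0,0,0,0,38],[0,0,0,0,0,0,40],[0,0,0,0,0,0,40]]' 40; python3 -c "
from h import *
x,r=st();print(x+r.apply([0,0,.155]))"
```

```text
time: 11.73
eef_pos: [0.6048, 0.0249, 0.1808]
ee_rot: [0.189, 0.659, 0.707, -0.175]
ft_force: [-0.0, 0.3, -0.4]
width: 0.468
grasp_force: 0.0
t 11.73 tcp [0.6048 0.0249 0.1808] z [ 0.036 -0.497 -0.867] y [0.998 0.07  0.002] F [-0.   0.3 -0.4] w 40.0 g 0.0
q [-0.64  0.94  0.58  1.8   0.09  0.59 -0.26]
[ 0.61050553 -0.05207101  0.0463806 ]
```

```bash
python3 -m inch '[[-1,13,22,0,0,0,40],[-1,17,30,0,0,0,50],[-1,17,30,0,0,0,50],[-1,17,30,0,0,0,50],[-1,17,30,0,0,0,50],[0,10,30,5,0.3,0,50],[0,0,0,5,0.3,0,50],[0,0,0,0,0,0,50]]'; python3 -m inch '[[-20,25,0,5,0.3,0,50],[-20,30,0,5,0.3,0,50],[-20,30,0,5,0.3,0,50],[-20,30,0,5,0.3,0,50],[-20,30,0,0,0,0,50],[-20,30,0,0,0,0,50],[-20,0,0,0,0,0,50],[0,0,0,0,0,0,50]]'; python3 -c "
from h import *
x,r=st()
t=cam('top');c=cam('wrist');im=crop(c,0,0,560,420,.9)
print(proj(c,[[.441,.362,.13],[.441,.362,0],x+r.apply([0,0,.155])])*.9)
b=crop(t,280,130,390,250,3.15);cv2.imwrite('pics/h.png',np.hstack([im[:378],cv2.resize(b,(290,378))]))"
```

```text
time: 12.4
eef_pos: [0.6001, 0.1153, 0.355]
ee_rot: [0.126, 0.673, 0.72, -0.113]
ft_force: [0.1, -0.8, -1.2]
width: 0.586
grasp_force: 0.0
time: 13.07
eef_pos: [0.4564, 0.2923, 0.351]
ee_rot: [0.001, 0.681, 0.732, 0.001]
ft_force: [0.6, 0.2, 0.1]
width: 0.588
grasp_force: 0.0
t 13.07 tcp [0.4564 0.2923 0.351 ] z [ 0.003 -0.    -1.   ] y [0.997 0.072 0.003] F [0.6 0.2 0.1] w 50.2 g 0.0
q [-0.96  0.49  0.39  1.89 -0.24  0.81 -0.37]
[[232.55935935  96.99563531]
 [241.54791032  97.07314802]
 [251.29527019 267.93249005]]
```

View pics/h.png

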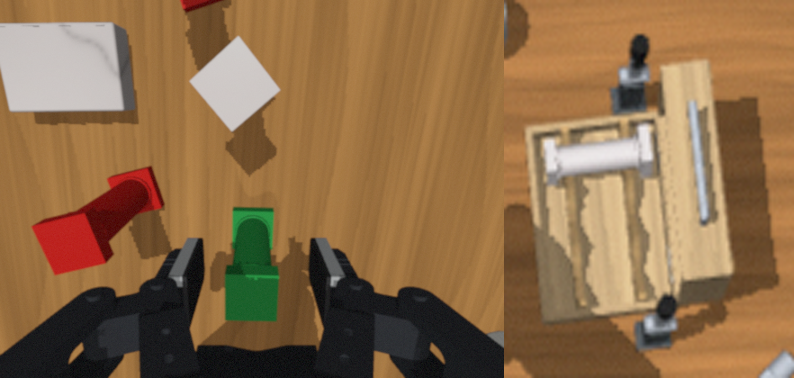

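A lies bedded in the far groove. B's head is seen at (235,84), about 7 mm farther in y than estimated. I'll grip B from above by its upper shaft and relocate it to A's free spot.

```bash
python3 -m inch '[[-5,26,0,0,0,0,72],[-5,26,0,0,0,0,72],[-4,25,0,0,0,0,72],[0,0,0,0,0,0,72],[0,0,0,0,0,0,72]]'; python3 -c "
from h import *
x,r=st()
c=cam('wrist');im=c['pixels'].astype(int)
m=((im.min(2)>150)&(im.max(2)-im.min(2)<40)).astype(np.uint8)
n,l,s,ce=cv2.connectedComponentsWithStats(m)
print([(s[i].tolist(),ce[i].round(0).tolist()) for i in range(1,n) if s[i][4]>400])
print(proj(c,[x+r.apply([0,0,.155]),[.442,.369,.13]]))
for i in range(1,n):
  if s[i][4]>400: print(onz(c,*ce[i],.13))
"
```

```text
time: 13.58
eef_pos: [0.446, 0.3682, 0.3517]
ee_rot: [0.002, 0.682, 0.731, 0.002]
ft_force: [0.0, -0.9, 0.1]
width: 0.839
grasp_force: 0.0
t 13.58 tcp [0.446  0.3682 0.3517] z [ 0.006  0.001 -1.   ] y [0.998 0.069 0.006] F [ 0.  -0.9  0.1] w 71.6 g 0.0
q [-1.06  0.54  0.38  1.8  -0.25  0.85 -0.49]
[([21, 134, 133, 85, 10041], [89.0, 176.0]), ([244, 161, 66, 45, 840], [277.0, 182.0]), ([230, 197, 88, 83, 3816], [274.0, 239.0])]
[[284.052642   300.51665271]
 [274.78586482 238.66063271]]
[0.34057986 0.39809888 0.13      ]
[0.44151584 0.40127433 0.13      ]
[0.44149499 0.36892612 0.13      ]
```

```bash
python3 -m inch '[[-5,1,-30,0,0,0,72],[0,0,-30,0,0,0,72],[0,0,-30,0,0,0,72],[0,0,-7,0,0,0,72],[0,0,0,0,0,0,72],[0,0,0,0,0,0,0],[0,0,0,0,0,0,0],[0,0,0,0,0,0,0]]' 80; python3 -m inch '[[0,0,0,0,0,0,0],[0,0,0,0,0,0,0],[0,0,25,0,0,0,0],[0,0,30,0,0,0,0],[0,0,30,0,0,0,0],[0,0,30,0,0,0,0],[0,0,30,0,0,0,0],[0,0,0,0,0,0,0]]' 100; python3 -c "
from h import *
st()"
```

```text
time: 14.3
eef_pos: [0.4415, 0.3692, 0.2579]
ee_rot: [0.001, 0.683, 0.731, 0.005]
ft_force: [-1.4, -1.3, 11.3]
width: 0.527
grasp_force: 79.6
time: 14.97
eef_pos: [0.4417, 0.3689, 0.4074]
ee_rot: [0.001, 0.683, 0.731, 0.008]
ft_force: [0.5, 1.4, -3.1]
width: 0.52
grasp_force: 102.0
t 14.97 tcp [0.4417 0.3689 0.4074] z [ 0.012  0.01  -1.   ] y [0.998 0.068 0.013] F [ 0.5  1.4 -3.1] w 44.4 g 102.0
q [-1.09  0.47  0.41  1.75 -0.22  0.95 -0.52]
```

```bash
python3 -m inch '[[25,-17,0,0,0,0,0],[25,-17,0,0,0,0,0],[25,-17,0,0,0,0,0],[25,-17,0,0,0,0,0],[25,-17,0,0,0,0,0],[25,-17,0,0,0,0,0],[6,0,0,0,0,0,0],[0,0,0,0,0,0,0]]';  python3 -m inch '[[0,0,-30,0,0,0,0],[0,0,-30,0,0,0,0],[0,0,-30,0,0,0,0],[0,0,-30,0,0,0,0],[0,0,-16,0,0,0,0],[0,0,0,0,0,0,0],[0,0,0,0,0,0,0]]'; python3 -c "
from h import *
st()"
```

```text
time: 15.63
eef_pos: [0.5983, 0.2649, 0.4013]
ee_rot: [0.002, 0.684, 0.73, 0.004]
ft_force: [-1.0, 1.0, -4.0]
width: 0.514
grasp_force: 102.6
time: 16.22
eef_pos: [0.5963, 0.2674, 0.2652]
ee_rot: [0.001, 0.682, 0.731, 0.003]
ft_force: [1.2, 0.3, -2.4]
width: 0.522
grasp_force: 102.7
t 16.22 tcp [0.5963 0.2674 0.2652] z [ 0.006  0.003 -1.   ] y [0.998 0.069 0.006] F [ 1.2  0.3 -2.4] w 44.6 g 102.7
q [-0.73  0.76  0.34  1.64 -0.33  0.79 -0.17]
```

```bash
python3 -m inch '[[0,0,-4,0,0,0,0],[0,0,-3,0,0,0,0],[0,0,0,0,0,0,0],[0,0,0,0,0,0,0]]'; python3 -c "
from h import *
st()
s=cam('side'); cv2.imwrite('pics/i.png',crop(s,250,80,370,230,3))"
```

```text
time: 16.55
eef_pos: [0.5968, 0.267, 0.2584]
ee_rot: [0.001, 0.682, 0.731, 0.004]
ft_force: [-0.5, 0.7, -3.1]
width: 0.524
grasp_force: 102.7
t 16.55 tcp [0.5968 0.267  0.2584] z [ 0.007  0.004 -1.   ] y [0.998 0.068 0.007] F [-0.5  0.7 -3.1] w 44.7 g 102.7
q [-0.73  0.77  0.34  1.64 -0.34  0.78 -0.17]
```

View pics/i.png

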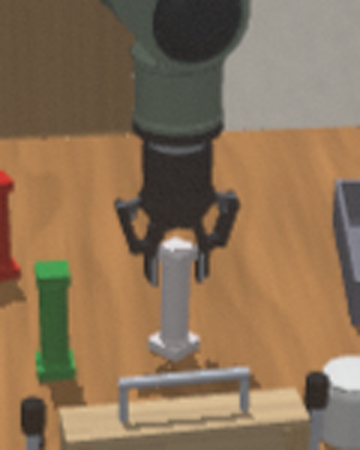

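The side view shows B hanging upright with its foot just at the bench (175,345 in the crop). I'll lower it to contact and release.

```bash
python3 -m inch '[[0,0,-3,0,0,0,0],[0,0,0,0,0,0,0]]'; python3 -m inch '[[0,0,0,0,0,0,0],[0,0,0,0,0,0,50],[0,0,0,0,0,0,72],[0,0,0,0,0,0,72],[0,0,0,0,0,0,72],[0,0,20,0,0,0,72],[0,0,30,0,0,0,72],[0,0,30,0,0,0,72]]';  python3 -m inch '[[0,-17,20,0,0,0,85],[2,-35,20,5,0.3,0,85],[2,-35,20,7,0.5,0,85],[2,-35,0,7,0.5,0,85],[2,-30,0,7,0.5,0,85],[0,0,0,7,0.5,0,85],[0,0,0,7,0.5,0,85],[0,0,0,7,0.5,0,85]]'; python3 -m inch '[[0,0,0,7,0.5,0,85],[0,0,-30,6,0.4,0,85],[0,0,-30,0,0,0,85],[0,0,-20,0,0,0,85],[0,0,0,0,0,0,85]]'; python3 -c "
from h import *
x,r=st()
t=cam('top');s=cam('side');c=cam('wrist')
cv2.imwrite('pics/j.png',np.hstack([crop(t,180,130,330,260,2.6),crop(s,250,100,400,230,2.6)]))
print(proj(c,[[.598,.268,.13],x+r.apply([0,0,.155])]), proj(t,[.598,.268,.13]),proj(s,[.598,.268,.13])); cv2.imwrite('pics/jw.png',crop(c,0,0,560,420,1))"
```

```text
time: 16.77
eef_pos: [0.5975, 0.2675, 0.258]
ee_rot: [0.001, 0.682, 0.731, 0.006]
ft_force: [-9.6, -0.6, 37.9]
width: 0.519
grasp_force: 100.8
time: 17.43
eef_pos: [0.5965, 0.2667, 0.335]
ee_rot: [0.001, 0.683, 0.731, 0.002]
ft_force: [0.9, 1.0, 0.6]
width: 0.845
grasp_force: 0.0
time: 18.1
eef_pos: [0.6047, 0.1212, 0.394]
ee_rot: [-0.285, 0.629, 0.671, 0.269]
ft_force: [-1.0, 0.7, -0.8]
width: 0.993
grasp_force: 0.0
time: 18.52
eef_pos: [0.6036, 0.1215, 0.3092]
ee_rot: [-0.36, 0.597, 0.635, 0.334]
ft_force: [0.0, -0.7, 0.0]
width: 0.999
grasp_force: 0.0
t 18.52 tcp [0.6036 0.1215 0.3092] z [-0.058  0.853 -0.519] y [ 0.998  0.065 -0.006] F [ 0.  -0.7  0. ] w 85.3 g 0.0
q [-0.01  0.72 -0.1   1.75 -1.17  1.09  0.78]
[[288.96762365 363.19640224]
 [280.45180383 307.8535521 ]] [[212.10341882 180.20416386]] [[308.9465027 161.6644051]]
```

View pics/jw.png

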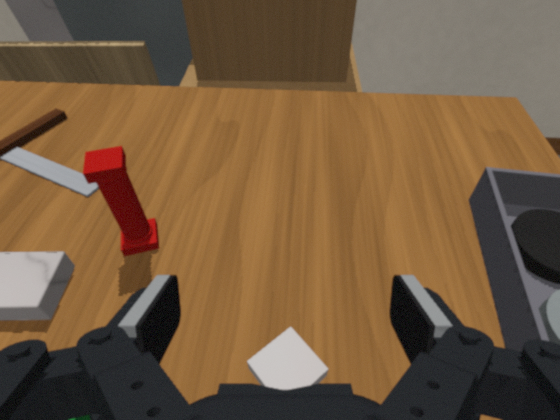

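B stands at (0.598,0.268) as intended, with its head at (288,362). I'll descend and grip as before.

```bash
python3 -m inch '[[4,-4,-30,0,0,0,85],[0,0,-30,0,0,0,85],[0,0,-30,0,0,0,85],[0,0,-30,0,0,0,85],[0,0,-30,0,0,0,85],[0,0,-9,0,0,0,85],[0,0,0,0,0,0,85],[0,0,0,0,0,0,85]]'; python3 -m inch '[[0,8,0,0,0,0,85],[-1,6,0,0,0,0,85],[0,0,0,0,0,0,85]]';python3 -c "
from h import *
x,r=st();print(x+r.apply([0,0,.155]))"
```

```text
time: 19.33
eef_pos: [0.6091, 0.1184, 0.1561]
ee_rot: [-0.358, 0.595, 0.636, 0.336]
ft_force: [-0.4, -0.0, -0.4]
width: 0.993
grasp_force: 0.0
time: 19.58
eef_pos: [0.6074, 0.1344, 0.1562]
ee_rot: [-0.358, 0.594, 0.637, 0.336]
ft_force: [0.1, 0.9, 0.5]
width: 0.995
grasp_force: 0.0
t 19.58 tcp [0.6074 0.1344 0.1562] z [-0.057  0.854 -0.517] y [0.998 0.067 0.002] F [0.1 0.9 0.5] w 84.9 g 0.0
q [ 0.04  0.98 -0.21  1.73 -1.22  0.93  1.01]
[0.59864045 0.26671914 0.07597292]
```

```bash
python3 -m inch '[[0,0,-5,0,0,0,85],[0,0,0,0,0,0,0],[0,0,0,0,0,0,0],[0,0,0,0,0,0,0],[0,0,0,0,0,0,0],[0,0,0,0,0,0,0],[0,0,0,0,0,0,0]]' 115; python3 -c "
from h import *
x,r=st();print(x+r.apply([0,0,.155]))"; python3 -m inch '[[0,0,15,0,0,0,0],[0,0,30,0,0,0,0],[0,0,35,0,0,0,0],[0,0,35,0,0,0,0],[0,0,35,0,0,0,0],[0,0,35,0,0,0,0],[0,0,15,-7,-0.5,0,0],[0,0,0,-7,-0.5,0,0]]' 115; python3 -m inch '[[0,0,0,-7,-0.5,0,0],[0,0,0,-7,-0.5,0,0],[0,0,0,-7,-0.5,0,0],[0,0,0,-7,-0.5,0,0],[0,0,0,-7,-0.5,0,0],[0,0,0,-7,-0.5,0,0],[0,0,0,-7,-0.5,0,0],[0,0,0,-7,-0.5,0,0]]'; python3 -m inch '[[0,0,0,-7,-0.5,0,0],[0,0,0,-7,-0.5,0,0],[0,0,0,-5.8,-0.4,0,0],[0,0,0,0,0,0,0],[0,0,0,0,0,0,0]]'; python3 -c "
from h import *
st()"
```

```text
time: 20.17
eef_pos: [0.6074, 0.1321, 0.1495]
ee_rot: [-0.358, 0.596, 0.636, 0.335]
ft_force: [-1.8, -1.6, 2.2]
width: 0.338
grasp_force: 112.7
t 20.17 tcp [0.6074 0.1321 0.1495] z [-0.056  0.853 -0.518] y [0.998 0.065 0.   ] F [-1.8 -1.6  2.2] w 28.9 g 112.7
q [ 0.04  0.99 -0.21  1.73 -1.22  0.93  1.02]
[0.59870983 0.26439335 0.06909657]
time: 20.83
eef_pos: [0.6081, 0.1311, 0.353]
ee_rot: [-0.274, 0.633, 0.676, 0.261]
ft_force: [-1.1, -0.2, -5.5]
width: 0.34
grasp_force: 113.7
time: 21.5
eef_pos: [0.6073, 0.1324, 0.3499]
ee_rot: [0.077, 0.679, 0.727, -0.067]
ft_force: [-0.6, -0.8, -4.7]
width: 0.341
grasp_force: 113.6
time: 21.92
eef_pos: [0.607, 0.1335, 0.3485]
ee_rot: [0.198, 0.656, 0.705, -0.181]
ft_force: [-0.0, 0.4, -3.1]
width: 0.34
grasp_force: 113.6
t 21.92 tcp [0.607  0.1335 0.3485] z [ 0.041 -0.516 -0.856] y [0.997 0.073 0.004] F [-0.   0.4 -3.1] w 29.0 g 113.6
q [-0.85  0.74  0.67  1.66  0.12  0.99 -0.29]
```

```bash
python3 -m inch '[[-16,-27,0,0,0,0,0],[-16,-27,0,0,0,0,0],[-16,-27,-20,0,0,0,0],[-15,-28,-20,0,0,0,0],[0,0,-28,0,0,0,0],[0,0,0,0,0,0,0],[0,0,0,0,0,0,0]]'; python3 -c "
from h import *
x,r=st(); print(x+r.apply([0,0,.155]))
t=cam('top'); cv2.imwrite('pics/k.png',crop(t,280,130,400,250,4.5))"
```

```text
time: 22.5
eef_pos: [0.5444, 0.0226, 0.2814]
ee_rot: [0.198, 0.658, 0.704, -0.181]
ft_force: [0.7, 0.3, -3.5]
width: 0.341
grasp_force: 114.0
t 22.5 tcp [0.5444 0.0226 0.2814] z [ 0.04  -0.515 -0.856] y [0.998 0.069 0.005] F [ 0.7  0.3 -3.5] w 29.1 g 114.0
q [-0.76  0.73  0.69  1.94  0.17  0.67 -0.27]
[ 0.55060003 -0.05732695  0.14867177]
```

View pics/k.png

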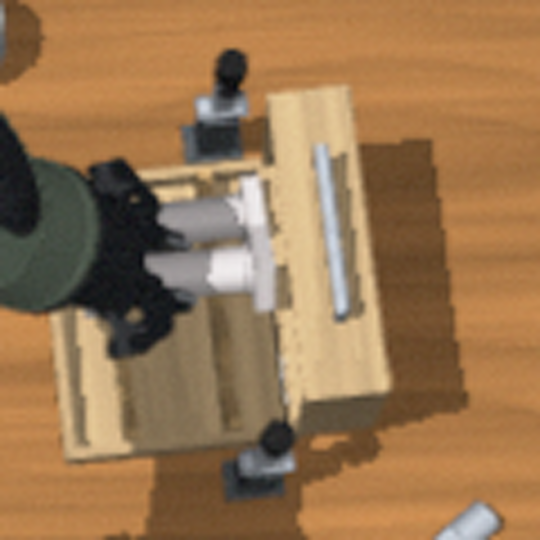

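```bash
python3 -c "
from h import *
t=cam('top');p=np.load('crate.npy')
for u,v,z in ((272,308,.148),(270,250,.148),(273,280,.165)):
  q=onz(t,280+u/4.5,130+v/4.5,z); c,s=np.cos(p[2]),np.sin(p[2]); d=q[:2]-p[:2]; print(c*d[0]+s*d[1],-s*d[0]+c*d[1])"; python3 -m inch '[[0,1,-30,0,0,0,0],[0,0,-30,0,0,0,0],[0,0,-20,0,0,0,0],[0,0,0,0,0,0,0],[0,0,0,0,0,0,0]]'; python3 -c "
from h import *
x,r=st();print(x+r.apply([0,0,.155]))"
```

```text
0.06219997992589719 -0.03046741321374364
0.06554013116383085 0.00977391652607089
0.06304236301598903 -0.014652447271515111
time: 23.02
eef_pos: [0.5449, 0.0245, 0.2022]
ee_rot: [0.199, 0.657, 0.704, -0.182]
ft_force: [0.9, 0.4, -3.4]
width: 0.337
grasp_force: 114.3
t 23.02 tcp [0.5449 0.0245 0.2022] z [ 0.042 -0.517 -0.855] y [0.997 0.072 0.006] F [ 0.9  0.4 -3.4] w 28.8 g 114.3
q [-0.73  0.87  0.63  1.96  0.13  0.53 -0.31]
[ 0.55139867 -0.05572153  0.0696981 ]
```

```bash
python3 -m inch '[[1,-1,-10,0,0,0,0],[0,0,-8,0,0,0,0],[0,0,-4,0,0,0,0],[0,0,0,0,0,0,0]]'; python3 -c "
from h import *
x,r=st();print(x+r.apply([0,0,.155]))"
```

```text
time: 23.35
eef_pos: [0.5452, 0.023, 0.1806]
ee_rot: [0.199, 0.657, 0.704, -0.182]
ft_force: [-12.5, 5.9, 25.5]
width: 0.339
grasp_force: 117.8
t 23.35 tcp [0.5452 0.023  0.1806] z [ 0.041 -0.518 -0.854] y [0.998 0.07  0.005] F [-12.5   5.9  25.5] w 29.0 g 117.8
q [-0.72  0.91  0.62  1.96  0.12  0.49 -0.32]
[ 0.55146794 -0.05729334  0.04817224]
```

```bash
python3 -m inch '[[0,0,2,0,0,0,33],[0,0,0,0,0,0,38],[0,0,0,0,0,0,40],[0,0,0,0,0,0,40],[-1,13,22,0,0,0,40],[-1,17,30,0,0,0,40],[-1,17,30,0,0,0,50],[-1,17,30,0,0,0,50]]' 60; python3 -m inch '[[0,17,30,0,0,0,50],[0,10,35,5,0.3,0,50],[0,0,35,5.2,0.4,0,50],[0,0,30,7,0.5,0,28],[0,0,0,7,0.5,0,28],[0,0,0,7,0.5,0,28],[0,0,0,0,0,0,28]]'; python3 -c "
from h import *
x,r=st()
t=cam('top');s=cam('side')
cv2.imwrite('pics/l.png',np.hstack([crop(t,280,130,400,250,3.2),crop(s,230,130,380,260,2.9)[:377],np.zeros((377,0,3),np.uint8)]) if 0 else np.vstack([cv2.resize(crop(t,280,130,400,250,1),(420,420)),]))"
```

```text
time: 24.02
eef_pos: [0.5412, 0.0878, 0.2946]
ee_rot: [0.199, 0.657, 0.704, -0.182]
ft_force: [1.2, 1.2, -1.1]
width: 0.583
grasp_force: 0.0
time: 24.6
eef_pos: [0.5416, 0.1123, 0.4247]
ee_rot: [-0.0, 0.684, 0.73, 0.006]
ft_force: [0.4, -1.8, 1.1]
width: 0.328
grasp_force: 0.0
t 24.6 tcp [0.5416 0.1123 0.4247] z [ 0.007  0.008 -1.   ] y [0.998 0.064 0.008] F [ 0.4 -1.8  1.1] w 28.1 g 0.0
q [-0.67  0.42  0.5   1.79 -0.25  0.98 -0.01]
```

View pics/l.png

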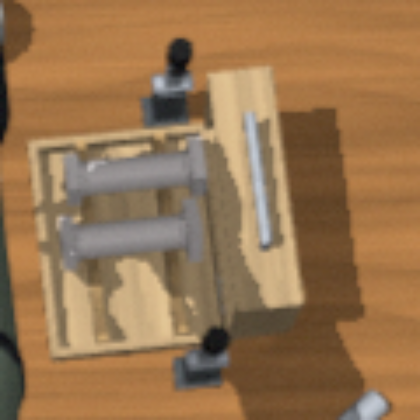

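Both balusters lie parallel and bedded, in the far and middle grooves. Next I'll go back over the handle to shut the lid.

```bash
python3 -m inch '[[0,0,35,0,0,7,28],[2,-33,10,0,0,7,28],[2,-33,0,0,0,7,28],[2,-33,0,0,0,7,28],[2,-33,0,0,0,7,28],[2,-33,0,0,0,7,28],[2,-33,0,0,0,7,28],[2,-33,0,0,0,7,28]]'; python3 -m inch '[[1,-33,0,0,0,7,28],[0,0,0,0,0,7,28],[0,0,0,0,0,7,28],[0,0,0,0,0,7,28],[0,0,0,0,0,6,28],[0,0,0,0,0,0,28],[0,0,0,0,0,0,28]]';python3 -c "
from h import *
from scipy.optimize import least_squares
x,r=st();p=np.load('crate.npy')
c=cam('wrist')
print(onz(cam('top'),353.5,181.5,.24))
for a in (1.35,1.4,1.45,1.5): print(a,W(p,lidpt(a,-.121,0,.062))[0].round(4),proj(c,W(p,[lidpt(a,-.121,y,.062) for y in(-.055,.055)])).round(0).tolist())
cv2.imwrite('pics/m.png',crop(c,0,0,560,420,.8))"
```

```text
time: 25.37
eef_pos: [0.5556, -0.1165, 0.4674]
ee_rot: [-0.0, 0.258, 0.966, -0.0]
ft_force: [-0.1, 1.6, 0.3]
width: 0.327
grasp_force: 0.0
time: 25.95
eef_pos: [0.5567, -0.1483, 0.4675]
ee_rot: [-0.002, -0.031, 1.0, 0.001]
ft_force: [0.2, -0.0, -0.4]
width: 0.326
grasp_force: 0.0
t 25.95 tcp [ 0.5567 -0.1483  0.4675] z [-0.003  0.003 -1.   ] y [-0.062  0.998  0.003] F [ 0.2 -0.  -0.4] w 27.9 g 0.0
q [-0.01  0.39  0.24  1.66 -0.1   1.1   1.89]
[ 0.55478276 -0.15727556  0.24      ]
1.35 [ 0.5548 -0.1277  0.2382] [[322.0, 140.0], [318.0, 318.0]]
1.4 [ 0.5555 -0.1379  0.2388] [[303.0, 141.0], [302.0, 319.0]]
1.45 [ 0.5562 -0.1481  0.2389] [[284.0, 141.0], [286.0, 319.0]]
1.5 [ 0.5568 -0.1583  0.2385] [[266.0, 141.0], [269.0, 319.0]]
```

View pics/m.png

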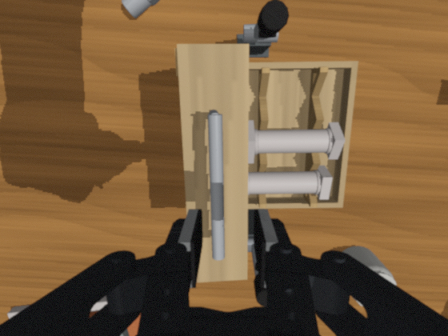

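The bar is at columns 269–273 (full scale), so the lid is at about 1.49 rad and the bar at y ≈ -0.155. I'll grip it there.

```bash
python3 -m inch '[[0,-7,-20,0,0,0,28],[0,0,-30,0,0,0,28],[0,0,-20,0,0,0,28],[0,0,0,0,0,0,28],[0,0,0,0,0,0,0],[0,0,0,0,0,0,0],[0,0,0,0,0,0,0]]' 60;python3 -c "
from h import *
x,r=st();p=np.load('crate.npy')
h=lambda a:W(p,lidpt(a,-.121,0,.062))[0]
A=np.linspace(1.49,-.02,26); q=[h(a) for a in A]
print(((np.diff(q,axis=0))*1000).round(1).tolist())"
```

```text
time: 26.63
eef_pos: [0.5565, -0.1558, 0.3994]
ee_rot: [0.0, -0.032, 0.999, 0.002]
ft_force: [-0.4, -0.4, -6.1]
width: 0.086
grasp_force: 58.5
t 26.63 tcp [ 0.5565 -0.1558  0.3994] z [ 0.     0.005 -1.   ] y [-0.064  0.998  0.005] F [-0.4 -0.4 -6.1] w 7.3 g 58.5
q [ 0.01  0.46  0.22  1.74 -0.13  0.95  1.92]
[[-0.8, 12.3, 0.3], [-0.8, 12.3, -0.4], [-0.8, 12.3, -1.2], [-0.8, 12.2, -1.9], [-0.8, 12.1, -2.6], [-0.8, 11.9, -3.4], [-0.8, 11.7, -4.1], [-0.8, 11.4, -4.8], [-0.8, 11.1, -5.5], [-0.7, 10.7, -6.1], [-0.7, 10.3, -6.8], [-0.7, 9.9, -7.4], [-0.6, 9.5, -8.0], [-0.6, 9.0, -8.5], [-0.6, 8.4, -9.0], [-0.5, 7.9, -9.5], [-0.5, 7.3, -10.0], [-0.5, 6.7, -10.4], [-0.4, 6.0, -10.8], [-0.4, 5.4, -11.1], [-0.3, 4.7, -11.5], [-0.3, 4.0, -11.7], [-0.2, 3.3, -11.9], [-0.2, 2.5, -12.1], [-0.1, 1.8, -12.2]]
```

```bash
python3 -m inch '[[-1,12,0,0,0,0,0],[-1,12,0,0,0,0,0],[-1,12,-1,0,0,0,0],[-1,12,-2,0,0,0,0],[0,12,-3,0,0,0,0],[-1,12,-3,0,0,0,0],[-1,12,-4,0,0,0,0],[-1,11,-5,0,0,0,0]]'; python3 -m inch '[[-1,11,-6,0,0,0,0],[0,11,-6,0,0,0,0],[-1,10,-7,0,0,0,0],[-1,10,-7,0,0,0,0],[-1,10,-8,0,0,0,0],[0,9,-8,0,0,0,0],[-1,8,-9,0,0,0,0],[0,8,-9,0,0,0,0]]';python3 -c "
from h import *
x,r=st();p=np.load('crate.npy')
b=x+r.apply([0,0,.158])
for a in (.4,.5,.6): print(a,W(p,lidpt(a,-.121,0,.062))[0].round(4),b)"
```

```text
time: 27.3
eef_pos: [0.5493, -0.0606, 0.382]
ee_rot: [0.001, -0.032, 0.999, 0.002]
ft_force: [-0.7, -5.2, -0.2]
width: 0.092
grasp_force: 61.5
time: 27.97
eef_pos: [0.5441, 0.0171, 0.3212]
ee_rot: [-0.0, -0.032, 0.999, 0.003]
ft_force: [-8.7, -2.9, 6.0]
width: 0.09
grasp_force: 61.4
t 27.97 tcp [0.5441 0.0171 0.3212] z [-0.     0.006 -1.   ] y [-0.065  0.998  0.006] F [-8.7 -2.9  6. ] w 7.6 g 61.4
q [-0.26  0.51  0.17  1.9  -0.13  0.74  1.62]
0.4 [0.544  0.0309 0.1388] [0.54402628 0.01803168 0.16318993]
0.5 [0.5447 0.0195 0.1559] [0.54402628 0.01803168 0.16318993]
0.6 [0.5456 0.0066 0.1717] [0.54402628 0.01803168 0.16318993]
```

```bash
python3 -m inch '[[0,7,-10,0,0,0,0],[0,7,-10,0,0,0,0],[0,6,-11,0,0,0,0],[0,5,-11,0,0,0,0],[0,5,-11,0,0,0,0],[0,4,-12,0,0,0,0],[0,3,-12,0,0,0,0],[0,2,-12,0,0,0,0]]'; python3 -c "
from h import *
x,r=st();p=np.load('crate.npy')
print(x+r.apply([0,0,.159]), W(p,lidpt(0,-.121,0,.062))[0])"
```

```text
time: 28.63
eef_pos: [0.5424, 0.0568, 0.2308]
ee_rot: [-0.003, -0.033, 0.999, 0.003]
ft_force: [-20.4, 8.5, 6.0]
width: 0.089
grasp_force: 65.2
t 28.63 tcp [0.5424 0.0568 0.2308] z [-0.007  0.006 -1.   ] y [-0.066  0.998  0.007] F [-20.4   8.5   6. ] w 7.6 g 65.2
q [-0.31  0.66  0.13  1.94 -0.17  0.56  1.58]
[0.54127673 0.05776787 0.07181533] [0.54213863 0.05773038 0.062     ]
```

```bash
python3 -m inch '[[-1,1,-5,0,0,0,0],[0,0,-4,0,0,0,0],[0,0,0,0,0,0,0]]'; python3 -m inch '[[0,0,-4,0,0,0,0],[0,0,0,0,0,0,0]]';python3 -c "
from h import *
st()"
```

```text
time: 28.88
eef_pos: [0.5419, 0.0582, 0.2218]
ee_rot: [-0.003, -0.033, 0.999, 0.003]
ft_force: [-13.8, 10.2, -2.2]
width: 0.086
grasp_force: 64.3
time: 29.05
eef_pos: [0.5419, 0.0583, 0.2196]
ee_rot: [-0.002, -0.033, 0.999, 0.004]
ft_force: [-25.2, 11.5, 29.3]
width: 0.091
grasp_force: 68.9
t 29.05 tcp [0.5419 0.0583 0.2196] z [-0.005  0.008 -1.   ] y [-0.066  0.998  0.008] F [-25.2  11.5  29.3] w 7.8 g 68.9
q [-0.3   0.68  0.13  1.94 -0.17  0.54  1.58]
```

The lid is shut (29 N reaction at the stop). I'll release it and go to the far clamp's grip, gripping it across the pivot direction.

```bash
python3 -m inch '[[0,0,2,0,0,0,28],[0,0,0,0,0,0,28],[0,0,20,0,0,0,28],[0,0,40,0,0,0,40],[0,0,40,0,0,0,60],[0,0,40,0,0,0,60],[0,0,40,0,0,0,60],[10,-10,30,0,0,0,60]]' 40; python3 -m inch '[[26,-30,0,0,0,0,60],[26,-30,0,0,0,0,60],[26,-30,0,0,0,0,60],[26,-30,0,0,0,0,60],[26,-32,0,0,0,0,60],[0,0,0,0,0,0,60],[0,0,0,0,0,0,60]]';python3 -c "
from h import *
x,r=st();p=np.load('crate.npy')
c=cam('wrist');g=W(p,tip(1,p[4]))[0]; im=crop(c,0,0,560,420,.8)
for rr in (.07,.1):
  u=proj(c,W(p,tip(1,p[4],rr)))[0]*.8; print(u); cv2.circle(im,tuple(int(v) for v in u),4,(0,0,255),1)
print(g,p[4:]); cv2.imwrite('pics/n.png',im)"
```

```text
time: 29.72
eef_pos: [0.5527, 0.0474, 0.4346]
ee_rot: [0.001, -0.033, 0.999, 0.003]
ft_force: [0.7, 0.3, 0.5]
width: 0.702
grasp_force: 0.0
time: 30.3
eef_pos: [0.684, -0.108, 0.43]
ee_rot: [-0.0, -0.031, 1.0, 0.002]
ft_force: [-0.3, 1.0, 0.2]
width: 0.703
grasp_force: 0.0
t 30.3 tcp [ 0.684 -0.108  0.43 ] z [-0.     0.004 -1.   ] y [-0.061  0.998  0.004] F [-0.3  1.   0.2] w 60.1 g 0.0
q [-0.07  0.63  0.24  1.38 -0.16  1.15  1.82]
[232.14535245 173.1927376 ]
[232.86372415 184.95693359]
[ 0.6816396  -0.10416803  0.18299981] [1.5729372  1.54644041]
```

View pics/n.png

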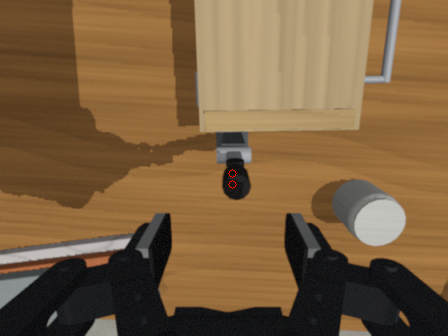

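The far grip is seen at (236,182), within 3 mm of the prediction, and the fingers straddle it. I'll lower, grip and swing.

```bash
python3 -m inch '[[-1,4,-30,0,0,0,60],[0,0,-30,0,0,0,60],[0,0,-28,0,0,0,60],[0,0,0,0,0,0,60],[0,0,0,0,0,0,10],[0,0,0,0,0,0,10],[0,0,0,0,0,0,10],[0,0,0,0,0,0,10]]' 40;python3 -c "
from h import *
x,r=st();p=np.load('crate.npy')
for s,a0 in ((1,1.58),(-1,1.55)):
  q=[W(p,tip(s,a))[0] for a in np.arange(a0,.2,-.14)]; print(((np.diff(q,axis=0))*1000).round(0).tolist())"
```

```text
time: 31.02
eef_pos: [0.6828, -0.1019, 0.3449]
ee_rot: [0.001, -0.032, 0.999, 0.002]
ft_force: [-0.9, 0.2, 8.3]
width: 0.242
grasp_force: 38.7
t 31.02 tcp [ 0.6828 -0.1019  0.3449] z [ 0.003  0.005 -1.   ] y [-0.065  0.998  0.005] F [-0.9  0.2  8.3] w 20.7 g 38.7
q [-0.07  0.7   0.22  1.47 -0.17  0.99  1.83]
[[-12.0, -1.0, -1.0], [-12.0, -1.0, -2.0], [-11.0, -1.0, -4.0], [-11.0, -1.0, -5.0], [-10.0, -1.0, -7.0], [-9.0, -1.0, -8.0], [-7.0, -1.0, -9.0], [-6.0, -0.0, -10.0], [-5.0, -0.0, -11.0]]
[[12.0, 1.0, -1.0], [12.0, 1.0, -3.0], [11.0, 1.0, -4.0], [10.0, 1.0, -6.0], [9.0, 1.0, -7.0], [8.0, 1.0, -8.0], [7.0, 0.0, -10.0], [6.0, 0.0, -10.0], [4.0, 0.0, -11.0]]
```

```bash
python3 -m inch '[[-12,-1,-1,0,0,0,10],[-12,-1,-2,0,0,0,10],[-11,-1,-4,0,0,0,10],[-11,-1,-5,0,0,0,10],[-10,-1,-7,0,0,0,10],[-9,-1,-8,0,0,0,10],[-7,0,-9,0,0,0,10],[-6,0,-10,0,0,0,10]]'; python3 -m inch '[[-5,0,-11,0,0,0,10],[0,0,0,0,0,0,10],[0,0,0,0,0,0,45],[0,0,0,0,0,0,45],[0,0,0,0,0,0,45],[0,0,40,0,0,0,45],[0,0,20,0,0,0,0],[0,0,0,0,0,0,0]]'; python3 -c "
from h import *
x,r=st();p=np.load('crate.npy');print(W(p,tip(1,.3)),W(p,tip(1,0)))"
```

```text
time: 31.68
eef_pos: [0.6043, -0.1078, 0.2984]
ee_rot: [0.001, -0.032, 0.999, 0.003]
ft_force: [-3.5, -0.9, 7.7]
width: 0.245
grasp_force: 41.8
time: 32.35
eef_pos: [0.6005, -0.108, 0.3501]
ee_rot: [0.003, -0.032, 0.999, 0.002]
ft_force: [-0.6, 0.7, 0.6]
width: 0.256
grasp_force: 0.0
t 32.35 tcp [ 0.6005 -0.108   0.3501] z [ 0.006  0.005 -1.   ] y [-0.064  0.998  0.004] F [-0.6  0.7  0.6] w 21.9 g 0.0
q [-0.07  0.57  0.22  1.7  -0.16  0.88  1.85]
[[ 0.60044199 -0.10969609  0.12311922]] [[ 0.59665436 -0.10995395  0.098     ]]
```

```bash
python3 -m inch '[[-1,-1,0,0,0,0,0],[0,0,0,0,0,0,0],[0,0,-20,0,0,0,0],[0,0,-20,0,0,0,0],[0,0,-14,0,0,0,0],[0,0,-7,0,0,0,0],[0,0,-5,0,0,0,0],[0,0,0,0,0,0,0]]'; python3 -m inch '[[0,0,-3,0,0,0,0],[0,0,0,0,0,0,0]]'
```

```text
time: 33.02
eef_pos: [0.5976, -0.109, 0.2813]
ee_rot: [-0.001, -0.032, 0.999, 0.003]
ft_force: [-23.7, 4.5, 48.7]
width: 0.002
grasp_force: 24.3
time: 33.18
eef_pos: [0.5975, -0.1091, 0.2805]
ee_rot: [-0.001, -0.032, 0.999, 0.003]
ft_force: [-37.0, 7.7, 87.0]
width: 0.004
grasp_force: 43.5
```

The far clamp is down hard on the lid. Moving to the near clamp.

```bash
python3 -m inch '[[0,0,10,0,0,0,0],[0,0,35,0,0,0,30],[0,0,40,0,0,0,60],[0,0,40,0,0,0,60],[-24,-2,25,0,0,0,60],[-30,-2,0,0,0,0,60],[-30,-2,0,0,0,0,60],[-30,-2,0,0,0,0,60]]'; python3 -m inch '[[-30,-2,0,0,0,0,60],[-25,-2,0,0,0,0,60],[0,0,0,0,0,0,60],[0,0,0,0,0,0,60]]';python3 -c "
from h import *
x,r=st();p=np.load('crate.npy')
c=cam('wrist'); im=c['pixels'];
print(proj(c,W(p,[tip(-1,p[5],.07),tip(-1,p[5],.1)])), W(p,tip(-1,p[5])))
m=(im.max(2)<40).astype(np.uint8); n,l,s,ce=cv2.connectedComponentsWithStats(m)
print([(s[i].tolist(),ce[i].round(0).tolist()) for i in range(1,n) if s[i][4]>150])
cv2.imwrite('pics/o.png',crop(c,0,0,560,420,.8))"
```

```text
time: 33.85
eef_pos: [0.4829, -0.1168, 0.4265]
ee_rot: [-0.0, -0.032, 0.999, 0.003]
ft_force: [0.2, 0.4, 0.4]
width: 0.705
grasp_force: 0.0
time: 34.18
eef_pos: [0.4287, -0.1209, 0.4268]
ee_rot: [0.0, -0.032, 0.999, 0.003]
ft_force: [1.4, 0.4, -1.3]
width: 0.703
grasp_force: 0.0
t 34.18 tcp [ 0.4287 -0.1209  0.4268] z [-0.     0.005 -1.   ] y [-0.064  0.998  0.005] F [ 1.4  0.4 -1.3] w 60.0 g 0.0
q [-0.08  0.21  0.26  2.03 -0.08  0.91  1.86]
[[282.95096994 219.2930421 ]
 [282.95188778 235.67816258]] [[ 0.42811455 -0.12142839  0.18297479]]
[([267, 209, 34, 45, 1183], [284.0, 231.0]), ([0, 268, 560, 152, 39372], [281.0, 372.0]), ([276, 347, 20, 34, 555], [285.0, 363.0])]
```

```bash
python3 -m inch '[[0,0,-30,0,0,0,60],[0,0,-30,0,0,0,60],[0,0,-24,0,0,0,60],[0,0,0,0,0,0,60],[0,0,0,0,0,0,10],[0,0,0,0,0,0,10],[0,0,0,0,0,0,10],[0,0,0,0,0,0,10]]' 40; python3 -m inch '[[12,1,-1,0,0,0,10],[12,1,-3,0,0,0,10],[11,1,-4,0,0,0,10],[10,1,-6,0,0,0,10],[9,1,-7,0,0,0,10],[8,1,-8,0,0,0,10],[7,0,-10,0,0,0,10],[6,0,-10,0,0,0,10]]'; python3 -c "
from h import *
x,r=st();p=np.load('crate.npy');print(W(p,tip(-1,.4)),W(p,tip(-1,0)))"
```

```text
time: 34.9
eef_pos: [0.4299, -0.121, 0.3438]
ee_rot: [0.001, -0.032, 0.999, 0.002]
ft_force: [-0.9, 0.1, 5.9]
width: 0.248
grasp_force: 38.8
time: 35.57
eef_pos: [0.506, -0.1151, 0.2949]
ee_rot: [0.002, -0.032, 0.999, 0.002]
ft_force: [3.3, -0.9, 7.8]
width: 0.239
grasp_force: 40.2
t 35.57 tcp [ 0.506  -0.1151  0.2949] z [ 0.004  0.004 -1.   ] y [-0.065  0.998  0.004] F [ 3.3 -0.9  7.8] w 20.4 g 40.2
q [-0.04  0.52  0.21  1.98 -0.18  0.65  1.91]
[[ 0.50415866 -0.11625119  0.13110056]] [[ 0.51085298 -0.11579544  0.098     ]]
```

```bash
python3 -m inch '[[4,0,-11,0,0,0,10],[0,0,0,0,0,0,45],[0,0,0,0,0,0,45],[0,0,0,0,0,0,45],[0,0,40,0,0,0,45],[0,0,25,0,0,0,0],[0,0,0,0,0,0,0],[0,0,0,0,0,0,0]]'; python3 -m inch '[[0,0,-20,0,0,0,0],[0,0,-20,0,0,0,0],[0,0,-14,0,0,0,0],[0,0,-7,0,0,0,0],[0,0,-5,0,0,0,0],[0,0,0,0,0,0,0]]'
```

```text
time: 36.23
eef_pos: [0.5084, -0.1148, 0.3493]
ee_rot: [0.001, -0.032, 0.999, 0.003]
ft_force: [0.4, -0.1, -0.4]
width: 0.103
grasp_force: 0.0
time: 36.73
eef_pos: [0.508, -0.1148, 0.2819]
ee_rot: [-0.001, -0.032, 0.999, 0.003]
ft_force: [-7.6, 3.4, 21.0]
width: 0.002
grasp_force: 10.5
```

```bash
python3 -m inch '[[0,0,-2,0,0,0,0],[0,0,0,0,0,0,0]]'; python3 -m inch '[[0,0,10,0,0,0,0],[0,0,40,0,0,0,0],[0,0,40,0,0,0,0],[0,10,40,0,0,0,0],[0,30,20,0,0,0,0],[0,40,0,0,0,0,0],[0,40,0,0,0,0,0],[0,40,0,0,0,0,0]]';python3 -m inch '[[0,40,0,0,0,0,0],[0,40,0,0,0,0,0],[0,40,0,0,0,0,0],[0,0,0,0,0,0,0],[0,0,0,0,0,0,0]]';python3 -c "
from h import *
x,r=st()
s=cam('side');t=cam('top');cv2.imwrite('pics/p.png',np.hstack([crop(s,240,150,390,290,2.6),crop(t,260,120,410,260,2.6)]))"
```

```text
time: 36.9
eef_pos: [0.508, -0.1149, 0.2812]
ee_rot: [-0.0, -0.032, 0.999, 0.003]
ft_force: [-16.4, 5.6, 47.5]
width: -0.002
grasp_force: 24.2
time: 37.57
eef_pos: [0.5077, 0.0467, 0.4303]
ee_rot: [0.0, -0.032, 0.999, 0.003]
ft_force: [1.7, 0.1, 0.0]
width: -0.001
grasp_force: 0.0
time: 37.98
eef_pos: [0.5078, 0.1673, 0.4293]
ee_rot: [-0.001, -0.034, 0.999, 0.003]
ft_force: [0.2, -1.0, 0.2]
width: -0.0
grasp_force: 0.0
t 37.98 tcp [0.5078 0.1673 0.4293] z [-0.001  0.005 -1.   ] y [-0.068  0.998  0.005] F [ 0.2 -1.   0.2] w -0.0 g 0.0
q [-0.55  0.35  0.17  1.82 -0.08  0.98  1.28]
```

View pics/p.png

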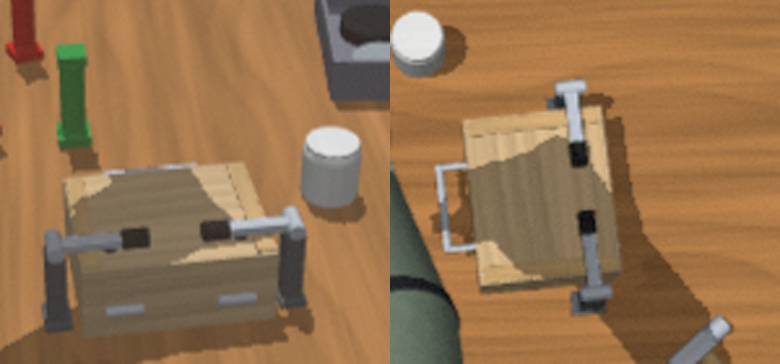

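The lid is shut and both clamps lie level across it, with the robot clear. Handing in.

```bash
python3 -c "
from station import manip
print(manip.hand_in())"
```

```text
the job is handed in; nothing more can be done
None
```

I laid both balusters that were on the bench (there was no third) in the far and middle grooves, shut the lid, swung both clamps down and handed the job in; `hand_in()` returned no verdict.

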